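Stand up the orange-capped column at the bench stop

TASK

Two chromatography columns lie in front of the metal bench stop. Stand up the one with the orange cap: push its square foot against the stop while it still lies, then raise its capped end, with the foot staying down on the bench, until it stands upright by itself on its foot, close against the stop; let go of it. Leave the blue-capped column lying where it is.

Things in the scene. Friction and masses are not known exactly. Their poses are not given: they have to be found in the camera images.
- column: Column to raise, 0.18-0.35 kg. Origin: centre of the foot's end face; x runs foot to cap. Square grey foot 44 x 44 mm (x 0-16), glass tube 30 mm dia. (to x 116), orange cap 44 mm dia. (x 116-150), thin nozzle to 156. Lies level, axis 22 mm up, foot 25-45 mm short of the stop, within 6 deg of square to it. Does not roll. Held across the cap, it can turn between the fingers as the cap is raised.
- other_column: The same column with a blue cap, lying beside the first, axes 110 to 160 mm apart; leave it alone. Same origin and axes.
- stop: Fixed aluminium angle rail, 250 mm long, with an upright flat face 60 mm high. Origin: middle of the face's lower edge, on the bench; x points level into the stop, square to the face (the plane x = 0); y along the rail; z up. Flange and gussets lie behind the face (x 0 to 55 mm), the columns before it (negative x).
Things that resemble listed ones, but are neither listed nor needed, are in the scene too. What is shaped like the column but black or yellow is not meant.

How it is judged:
By the outcome, as a careful person would: the job done as asked, in the order asked, and still so for the second after the job is handed in, with the robot touching nothing.
It also fails if it takes over 42 s, if anything falls off the work surface, if the arm or the gripper's body presses on something with over 40 N, if the wrist force passes 120 N, or if a joint passes its speed limit or range.

ROBOT

A 7-joint arm with a two-finger parallel gripper is mounted at the origin on a cart in front of the work surface, level with it; the furniture and walls round the work are solid. World frame = base frame: x ahead of the robot, y to its left, z up, the work surface at z = 0. Lengths are in m, angles in rad, forces in N, time in s.
With the tool pointing down it reaches from about 0.425 to 0.875 m from the base axis. Payload 4.7 kg.
Tool frame: the origin (TCP) lies where the fingers leave the gripper's body, on its centre line; the fingertips stand 70 mm ahead of it and the grasp point (between the pads) lies 51 mm ahead of it; z points along the fingers, y is the line along which they close (so a half turn about z gives the same grasp; the last joint's range is limited). The gripper opens to 87 mm and grips with 3 to 60 N. Pads are 19 mm wide; open, the fingers measure 117 mm over their backs; the gripper's body (75 mm by 190 mm) begins 51 mm behind the grasp point.
Start: joints at [1.284, 0.321, -0.07, 1.45, 0.023, 1.371, -0.057], TCP at [0.193, -0.621, 0.292] pointing down, gripper open.
Joint ranges: [-2.86, 2.86], [-0.3, 2.09], [-1.38, 1.24], [0.06, 2.45], [-1.56, 4.7], [0.09, 2.05], [-2.69, 2.69]. Speed limits (rad/s): [2.57, 2.57, 3.14, 3.14, 3.14, 3.14, 3.14].

INTERFACE

Orientations are given as a rotation vector (axis times angle).
In Python, from bench import ctrl gives the robot as it stands.
- The arm moves only by the tool drive_tool, never from a script. Its argument "motion" is a list of rows, each a list of 3 entries, a list of its own where there are three numbers: the shift along the tool's x, y, z in cm, then the turn, a rotation vector about the tool's x, y, z in degrees, then the opening, from -1 (shut) to 1 (fully open). In form: [[[x, y, z], [ax, ay, az], claw], ...]. A call has 1 to 12 rows; each row shifts and turns the commanded pose from where the row before left it, along the tool's axes as they then stand; what a row does not reach is not made up. A row lasts 1/8 s, in which the tool goes at most 62.5 mm and 10.7 degrees, less where a joint would pass 70% of its speed; a pose out of reach is approached as far as the arm can. A call with a gripper value outside its range is refused whole. The fingers move at their own pace and stop on an object; "force" is the grip in N (left out, the last holds). Time passes only in rows, so rows that do not move let the fingers close. It gives the time, the measured TCP pose, the force, the opening and the grip force at its end, in the units of the state.
- ctrl.get_state(): the state, without advancing time (a new reading comes with each control period).
- ctrl.get_image(name): name is "scene" or "top" or "wrist"; returns the picture (420x560x3 uint8, red, green, blue); there is no depth.
- ctrl.calibration(name): a dict with "K" (3x3 intrinsics, pixels), "origin" and "attitude" of the camera in the world; the wrist camera has in their place "tool_from_camera" (4x4, takes a point from camera to tool coordinates, whose origin is the TCP and whose axes are the flange's). Camera axes: x right, y up, looking along -z (the intrinsics and any distortion apply to the point x, -y, -z); pixel columns grow to the right and rows downward; lengths in m; the calibration is good to about 2 mm. A picture is of the moment at which its call begins: read the wrist's pose just before it. calibration takes no time and is no camera call.
- ctrl.close_job(): hands the job in; it is judged then, once.
The state is a dict: "time": time; "joint_positions": joint angles; "qd": joint speeds; "joint_torque": joint torques, N m; "position": TCP position; "tool_rot": TCP orientation; "ft_force": force on the tool from outside, world axes, zero at the start; "torque": the same for the moment, N m; "grip_width": opening from 0.0 (shut) to 1.0 (fully open); "grip_force": force on a finger pad.
Only numpy, scipy, OpenCV 4.12 (cv2) and the standard library are available. Lean on these libraries where they do the work, as an engineer would, in place of code of your own. Each camera call takes 0.05 s, during which the arm holds its last target. There are 200 camera calls.

## Working session

There is one attempt and no reset: what is moved stays moved. The work goes in short steps, Python scripts to look and compute and a tool call to move; the robot and the scene stay as the last step left them, time stands still between calls to the robot, and variables do not carry over. Pictures are saved under pics/ and viewed, at most 10 in all, crops included, and the job is handed in when it is done.

Besides the shell and the picture viewer there is one more tool, called after ">>>" as name(argument=value, ...), one argument or row to a line, values as JSON. drive_tool: Moves the arm, as the interface text tells. Its arguments: {"type":"object","properties":{"motion":{"type":"array","items":{"type":"array"}},"force":{"type":"number"}},"required":["motion"]}

```bash
mkdir -p pics; ls; python3 - <<'E'
from bench import ctrl
import cv2,numpy as np
s=ctrl.get_state();print({k:np.round(v,3).tolist() for k,v in s.items()})
for n in("scene","top"):
    im=ctrl.get_image(n);cv2.imwrite(f"pics/{n}0.png",im[:,:,::-1])
for n in("scene","top","wrist"): print(n,ctrl.calibration(n))
E
```

```text
pics
{'time': 0.0, 'joint_positions': [1.284, 0.322, -0.07, 1.452, 0.023, 1.371, -0.057], 'qd': [0.001, -0.001, 0.002, 0.0, 0.001, -0.001, -0.002], 'joint_torque': [0.0, -49.129, -0.404, -31.253, -0.064, 0.044, 0.0], 'position': [0.192, -0.62, 0.291], 'tool_rot': [-3.104, -0.47, 0.001], 'ft_force': [0.645, -0.347, 0.96], 'torque': [0.008, -0.01, 0.008], 'grip_force': 0.0, 'grip_width': 1.0}
scene {'K': array([[434.40211984,   0.        , 282.49710103],
       [  0.        , 434.40211984, 211.66347718],
       [  0.        ,   0.        ,   1.        ]]), 'origin': array([0.14136996, 0.32312141, 0.78063657]), 'attitude': array([ 0.2996552 , -0.8800855 , -2.35867152])}
top {'K': array([[388.85989463,   0.        , 285.3440902 ],
       [  0.        , 388.85989463, 214.96343355],
       [  0.        ,   0.        ,   1.        ]]), 'origin': array([ 0.36128741, -0.18890314,  1.00059254]), 'attitude': array([ 0.14315626, -0.15267893, -1.58285533])}
wrist {'K': array([[347.84027442,   0.        , 284.07804605],
       [  0.        , 347.84027442, 207.14122626],
       [  0.        ,   0.        ,   1.        ]]), 'tool_from_camera': array([[ 6.51640381e-04,  9.64256498e-01,  2.64969774e-01,
         7.18377319e-02],
       [ 9.99999776e-01, -6.68112599e-04, -2.79591139e-05,
        -1.07100013e-04],
       [ 1.50069887e-04,  2.64969733e-01, -9.64256718e-01,
        -9.23704424e-02],
       [ 0.00000000e+00,  0.00000000e+00,  0.00000000e+00,
         1.00000000e+00]])}
```

View pics/scene0.png

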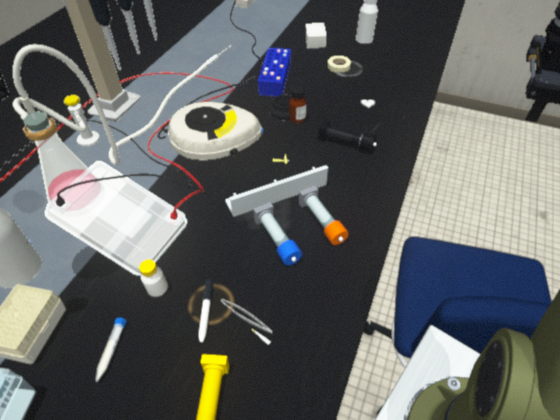

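View pics/top0.png

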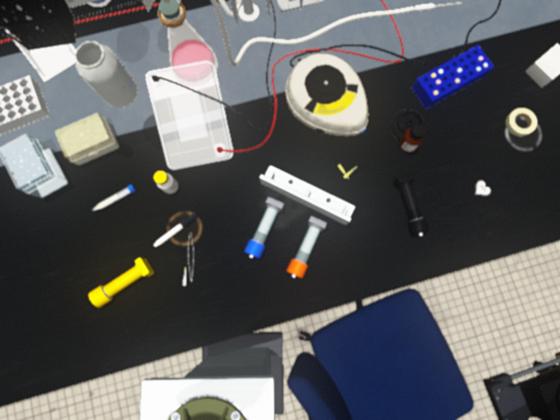

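The top view shows these candidates: orange-capped column (cap 297,268, foot 318,222), blue-capped (255,248), black look-alike (410,207) and yellow look-alike (120,283). I choose the orange one. The stop is at (307,193). Next I zoom in and measure.

```bash
cat > h.py <<'E'
from bench import ctrl
import cv2,numpy as np
from scipy.spatial.transform import Rotation as R
def cam(n,st=None):
    c=ctrl.calibration(n);K=c["K"]
    if n=="wrist":
        T=c["tool_from_camera"];Rt=R.from_rotvec(st["tool_rot"]).as_matrix()
        return K,Rt@T[:3,3]+st["position"],Rt@T[:3,:3]
    return K,np.array(c["origin"]),R.from_rotvec(c["attitude"]).as_matrix()
def p2w(C,uv,z):
    K,o,A=C;uv=np.atleast_2d(uv).astype(float)
    d=np.c_[(uv[:,0]-K[0,2])/K[0,0],-(uv[:,1]-K[1,2])/K[1,1],-np.ones(len(uv))]@A.T
    return o+d*((z-o[2])/d[:,2])[:,None]
def orange(im):
    h=cv2.cvtColor(im,cv2.COLOR_RGB2HSV);m=cv2.inRange(h,(5,150,100),(17,255,255))
    n,l,s,c=cv2.connectedComponentsWithStats(m);i=1+np.argmax(s[1:,4]);return s[i],c[i]
E
python3 - <<'E'
from h import *
im=cv2.imread("pics/top0.png");cv2.imwrite("pics/c1.png",cv2.resize(im[155:290,235:370],None,fx=4.4,fy=4.4,interpolation=cv2.INTER_CUBIC))
C=cam("top");s,c=orange(im[:,:,::-1].copy());print(s,c,p2w(C,c,.03))
for n,uv,z in(("foot",(318,222),.04),("blue cap",(255,248),.04),("stopL",(262,178),.06),("stopR",(352,220),.06)):print(n,p2w(C,uv,z).round(3))
E
```

```text
[286 259  22  19 247] [296.6194332  268.05668016] [[ 0.41152003 -0.22199852  0.03      ]]
foot [[ 0.525 -0.278  0.04 ]]
blue cap [[ 0.462 -0.12   0.04 ]]
stopL [[ 0.635 -0.139  0.06 ]]
stopR [[ 0.525 -0.36   0.06 ]]
```

View pics/c1.png

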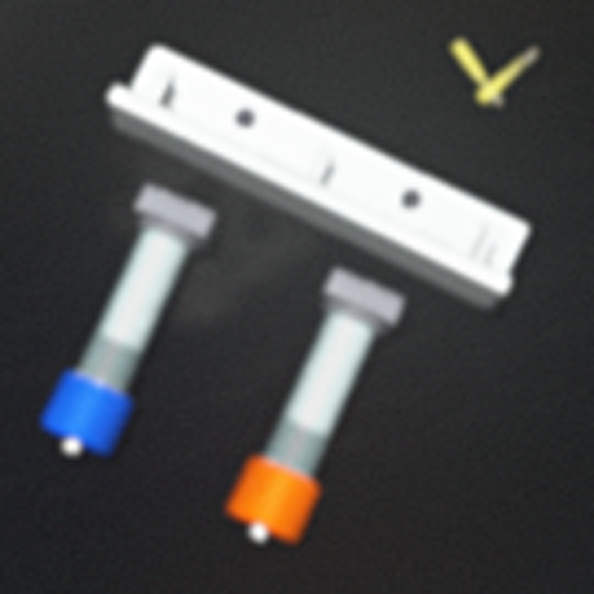

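The crop confirms the orange-capped column: cap (272,498), foot (365,298), lying in front of the stop and next to the blue one. Moving above it.

>>> drive_tool(
  motion=[
    [[3.35,-3.1,0.3],[0,0,0],1],
    [[3.35,-3.1,0.3],[0,0,0],1],
    [[3.35,-3.1,0.3],[0,0,0],1],
    [[3.35,-3.1,0.3],[0,0,0],1],
    [[3.35,-3.1,0.3],[0,0,0],1],
    [[3.35,-3.1,0.3],[0,0,0],1],
    [[3.35,-3.1,0.3],[0,0,0],1],
    [[3.35,-3.1,0.3],[0,0,0],1],
    [[3.35,-3.1,0.3],[0,0,0],1],
    [[3.35,-3.1,0.3],[0,0,0],1],
    [[0,0,0],[0,0,9],1],
    [[0,0,0],[0,0,9],1],
  ],
  force=12,
)

```text
time: 1.6
position: [0.4207, -0.2246, 0.2618]
tool_rot: [-3.141, 0.026, 0.001]
ft_force: [-0.5, -0.2, 0.8]
grip_width: 0.999
grip_force: 0.0
```

>>> drive_tool(
  motion=[
    [[0,0,0],[0,0,9],1],
    [[0,0,0],[0,0,9],1],
    [[0,0,0],[0,0,7.7],1],
    [[0,0,0],[0,0,0],1],
    [[0,0,0],[0,0,0],1],
  ],
)

```text
time: 2.22
position: [0.4205, -0.2254, 0.2621]
tool_rot: [-3.059, 0.716, 0.001]
ft_force: [-0.5, -0.1, 0.5]
grip_width: 1.001
grip_force: 0.0
```

```bash
python3 - <<'E'
from h import *
s=ctrl.get_state();im=ctrl.get_image("wrist");cv2.imwrite("pics/w1.png",im[:,:,::-1])
M=R.from_rotvec(s["tool_rot"]).as_matrix();print(s["position"],s["joint_positions"].__repr__());print(M.round(3))
np.savez("w1.npz",p=s["position"],r=s["tool_rot"]);print(orange(im))
E
```

```text
[ 0.42053859 -0.22544453  0.26207308] array([ 0.87597091, -0.01294249, -0.43303565,  1.89199712, -0.00564947,
        1.26169308, -1.5858144 ])
[[ 0.896 -0.444 -0.   ]
 [-0.444 -0.896  0.   ]
 [-0.     0.    -1.   ]]
(array([ 263,  181,   46,   42, 1608], dtype=int32), array([286.00435323, 202.54477612]))
```

View pics/w1.png

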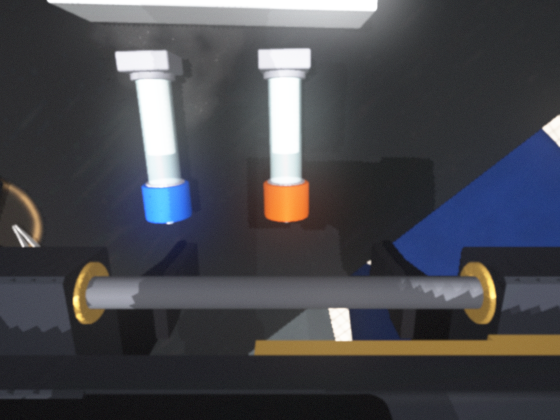

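```bash
python3 - <<'E'
from h import *
d=np.load("w1.npz");s=dict(position=d["p"],tool_rot=d["r"]);C=cam("wrist",s);M=R.from_rotvec(d["r"]).as_matrix()
for n,uv,z in(("cap foot-edge top L/R",[(263,183),(309,183)],.025),("cap foot-edge top mid",[(286,180)],.044),("cap near end mid",[(286,222)],.022),("foot far top",[(258.5,49.5),(310.5,49.5)],.044),("foot near top",[(260,69),(309,69)],.044),("stop bottom",[(95,22),(358,26)],0),("stop top",[(50,2),(377,10)],.06)):
    w=p2w(C,uv,z);print(n,w.round(4).tolist(),"tool",((w-d["p"])@M).round(4)[:,:2].tolist())
E
```

```text
cap foot-edge top L/R [[0.4342, -0.2099, 0.025], [0.4146, -0.2496, 0.025]] tool [[0.0055, -0.02], [0.0055, 0.0243]]
cap foot-edge top mid [[0.4304, -0.2326, 0.044]] tool [[0.0121, 0.002]]
cap near end mid [[0.3881, -0.2119, 0.022]] tool [[-0.035, 0.0022]]
foot far top [[0.5382, -0.2605, 0.044], [0.5193, -0.2989, 0.044]] tool [[0.1211, -0.0208], [0.1211, 0.022]]
foot near top [[0.5244, -0.2547, 0.044], [0.5062, -0.2914, 0.044]] tool [[0.1061, -0.0199], [0.1061, 0.021]]
stop bottom [[0.6334, -0.1365, 0.0], [0.5228, -0.3525, 0.0]] tool [[0.1514, -0.1742], [0.1481, 0.0685]]
stop top [[0.6347, -0.1344, 0.06], [0.5202, -0.3537, 0.06]] tool [[0.1516, -0.1766], [0.1463, 0.0708]]
```

The wrist view shows the orange cap at (286,202), its foot at (285,60), and the stop face's bottom edge at about row 24. The gap is about 28 mm, and the cap centre is 12 mm back and 2 mm to the side of the tool. Descending to grip.

>>> drive_tool(
  motion=[
    [[-0.3,0.05,4.0],[0,0,0],1],
    [[-0.3,0.05,4.0],[0,0,0],1],
    [[-0.3,0.05,4.0],[0,0,0],1],
    [[-0.3,0.05,3.0],[0,0,0],1],
    [[0,0,2.0],[0,0,0],1],
    [[0,0,1.4],[0,0,0],1],
    [[0,0,0],[0,0,0],1],
    [[0,0,0],[0,0,0],1],
  ],
  force=12,
)

```text
time: 3.28
position: [0.4097, -0.2222, 0.079]
tool_rot: [3.058, -0.719, 0.002]
ft_force: [-0.0, -0.2, 0.3]
grip_width: 1.002
grip_force: 0.0
```

>>> drive_tool(
  motion=[
    [[0,0,0],[0,0,0],-1],
    [[0,0,0],[0,0,0],-1],
    [[0,0,0],[0,0,0],-1],
    [[0,0,0],[0,0,0],-1],
    [[0,0,0],[0,0,0],-1],
    [[0,0,0],[0,0,0],-1],
    [[0,0,0],[0,0,0],-1],
    [[0,0,0],[0,0,0],-1],
  ],
  force=12,
)

```text
time: 4.28
position: [0.409, -0.2219, 0.0783]
tool_rot: [3.058, -0.719, -0.0]
ft_force: [0.3, 0.6, 0.9]
grip_width: 0.503
grip_force: 12.0
```

>>> drive_tool(
  motion=[
    [[0.5,0,0],[0,0,1],-1],
    [[0.6,0,0],[0,0,0],-1],
    [[0.6,0,0],[0,0,0],-1],
    [[0.4,0,0],[0,0,0],-1],
    [[0.3,0,0],[0,0,0],-1],
    [[0,0,0],[0,0,0],-1],
    [[0,0,0],[0,0,0],-1],
  ],
)

```text
time: 5.15
position: [0.4296, -0.2326, 0.0782]
tool_rot: [-3.051, 0.747, 0.004]
ft_force: [-4.3, 2.3, 5.7]
grip_width: 0.503
grip_force: 12.0
```

>>> drive_tool(
  motion=[
    [[0.2,0,0],[0,0,0],-1],
    [[0.1,0,0],[0,0,0],-1],
    [[0,0,0],[0,0,0],-1],
  ],
)

```text
time: 5.52
position: [0.4314, -0.2335, 0.0782]
tool_rot: [-3.051, 0.747, 0.008]
ft_force: [-6.4, 2.8, 8.5]
grip_width: 0.503
grip_force: 12.0
```

```bash
python3 - <<'E'
from h import *
s=ctrl.get_state();a=ctrl.get_image("wrist");b=ctrl.get_image("top")
print(s["ft_force"],s["torque"])
o=np.zeros((420,800,3),np.uint8);o[:,:400]=a[:,80:480];o[:400,400:]=cv2.resize(b[160:280,245:365],(400,400),interpolation=cv2.INTER_CUBIC)
cv2.imwrite("pics/w2.png",o[:,:,::-1])
E
```

```text
[-6.43519943  2.82226145  8.49775437] [0.82272667 1.44834241 0.01372591]
```

View pics/w2.png

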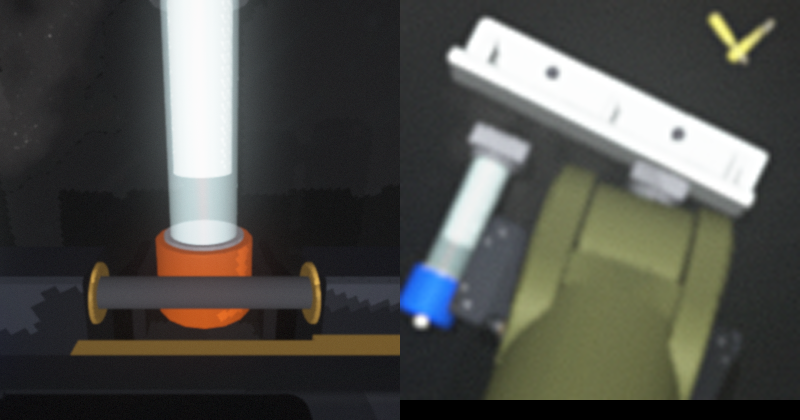

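The wrist half shows the cap gripped at (204,275). In the top half the foot is at or almost at the stop face (660,180). I creep further to confirm contact by force.

>>> drive_tool(
  motion=[
    [[0.2,0,0],[0,0,0],-1],
    [[0,0,0],[0,0,0],-1],
    [[0,0,0],[0,0,0],-1],
  ],
)

```text
time: 6.0
position: [0.432, -0.2338, 0.0779]
tool_rot: [-3.051, 0.746, 0.013]
ft_force: [-10.3, 5.0, 11.5]
grip_width: 0.505
grip_force: 12.0
```

>>> drive_tool(
  motion=[
    [[0.2,0,0],[0,0,0],-1],
    [[0,0,0],[0,0,0],-1],
    [[0,0,0],[0,0,0],-1],
  ],
)

```text
time: 6.38
position: [0.4329, -0.2343, 0.0774]
tool_rot: [-3.05, 0.746, 0.016]
ft_force: [-10.2, 5.5, 10.7]
grip_width: 0.501
grip_force: 12.0
```

Contact is firm: the force levels off at about 11 N and the column has stopped advancing. I ease off the push and start the raise, with the cap centre following x=-22s-132c, z=22c+132s (s, c = sine and cosine of the raise angle).

>>> drive_tool(
  motion=[
    [[-0.2,0,0],[0,0,0],-1],
    [[0,0,0],[0,0,0],-1],
    [[-0.14,0,-1.13],[0,0,0],-1],
    [[-0.04,0,-1.13],[0,0,0],-1],
    [[0.06,0,-1.06],[0,0,0],-1],
    [[0.16,0,-1.06],[0,0,0],-1],
    [[0,0,0],[0,0,0],-1],
  ],
  force=10,
)

```text
time: 7.25
position: [0.4352, -0.2352, 0.1232]
tool_rot: [3.052, -0.746, -0.0]
ft_force: [-4.7, 3.5, -0.9]
grip_width: 0.501
grip_force: 10.0
```

```bash
python3 - <<'E'
from h import *
s=ctrl.get_state();a=ctrl.get_image("wrist");b=ctrl.get_image("scene")
print(s["position"],s["ft_force"],s["torque"],s["grip_width"])
o=np.zeros((420,800,3),np.uint8);o[:,:400]=a[:,80:480];o[:400,400:]=cv2.resize(b[140:270,220:350],(400,400),interpolation=cv2.INTER_CUBIC)
cv2.imwrite("pics/w3.png",o[:,:,::-1])
E
```

```text
[ 0.43520449 -0.23519273  0.1232365 ] [-4.66871621  3.54135583 -0.91311729] [0.91329881 0.90553109 0.14965269] 0.5007491221044411
```

View pics/w3.png

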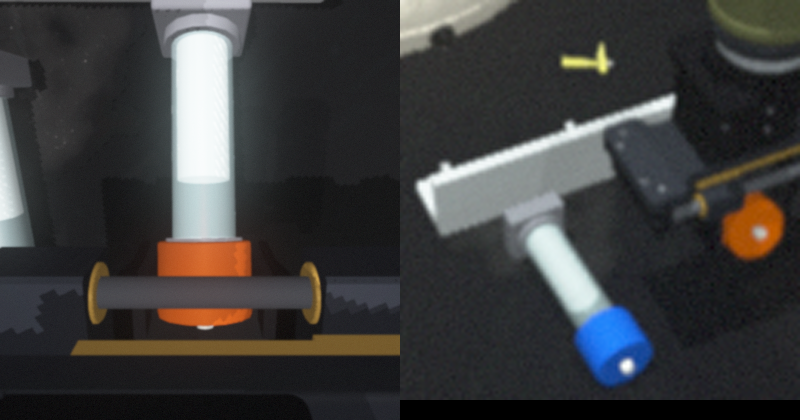

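The left half shows the tube foreshortened with the foot at the stop, and the force is low (about 6 N into the stop). In the right half the orange cap is at (753,228), rising and turning in the fingers. The raise is going as planned, so I continue to 60°.

>>> drive_tool(
  motion=[
    [[0.2,0,-0.83],[0,0,0],-1],
    [[0.3,0,-0.82],[0,0,0],-1],
    [[0.45,0,-0.82],[0,0,0],-1],
    [[0.54,0,-0.82],[0,0,0],-1],
    [[0.63,0,-0.7],[0,0,0],-1],
    [[0.7,0,-0.63],[0,0,0],-1],
    [[0.79,0,-0.54],[0,0,0],-1],
    [[0.85,0,-0.45],[0,0,0],-1],
    [[0,0,0],[0,0,0],-1],
    [[0,0,0],[0,0,0],-1],
  ],
)

```text
time: 8.6
position: [0.4755, -0.2564, 0.1788]
tool_rot: [3.051, -0.746, 0.003]
ft_force: [-2.0, 1.1, 4.0]
grip_width: 0.504
grip_force: 10.0
```

```bash
python3 - <<'E'
from h import *
s=ctrl.get_state();a=ctrl.get_image("wrist");b=ctrl.get_image("scene")
print(s["position"],s["ft_force"],s["torque"],s["grip_width"])
o=np.zeros((420,800,3),np.uint8);o[:,:400]=a[:,80:480];o[:400,400:]=cv2.resize(b[140:270,220:350],(400,400),interpolation=cv2.INTER_CUBIC)
cv2.imwrite("pics/w4.png",o[:,:,::-1])
E
```

```text
[ 0.47550943 -0.25635641  0.17875228] [-1.96640232  1.1422699   4.02424639] [0.20101432 0.406676   0.0123479 ] 0.504292302945472
```

View pics/w4.png

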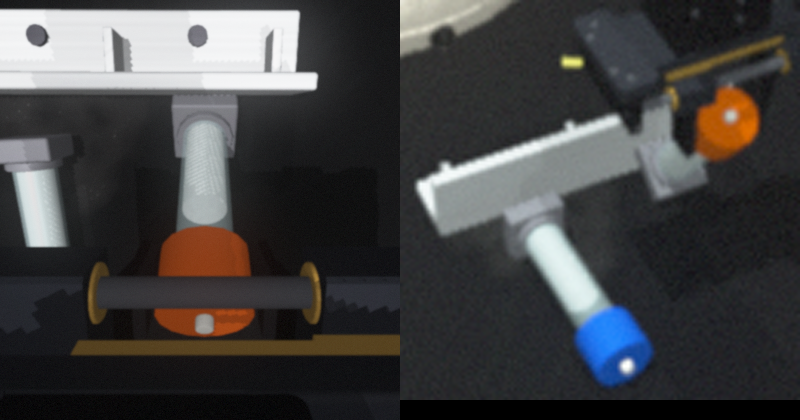

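The foot is down against the stop, the tilt is about 60°, and the forces are small (4 N keeping the foot down). Finishing the arc.

>>> drive_tool(
  motion=[
    [[0.62,0,-0.28],[0,0,0],-1],
    [[0.63,0,-0.2],[0,0,0],-1],
    [[0.65,0,-0.13],[0,0,0],-1],
    [[0.68,0,-0.11],[0,0,0],-1],
    [[0.7,0,-0.07],[0,0,0],-1],
    [[0.71,0,-0.03],[0,0,0],-1],
    [[0.74,0,0.02],[0,0,0],-1],
    [[0.74,0,0.06],[0,0,0],-1],
    [[0.74,0,0.1],[0,0,0],-1],
    [[0,0,0],[0,0,0],-1],
    [[0,0,0],[0,0,0],-1],
  ],
)

```text
time: 10.07
position: [0.5312, -0.2854, 0.1854]
tool_rot: [3.051, -0.746, 0.006]
ft_force: [1.2, -0.9, 4.4]
grip_width: 0.502
grip_force: 10.0
```

```bash
python3 - <<'E'
from h import *
s=ctrl.get_state();a=ctrl.get_image("wrist");b=ctrl.get_image("scene")
print(s["position"],s["ft_force"],s["torque"],s["grip_width"])
o=np.zeros((420,800,3),np.uint8);o[:,:400]=a[:,80:480];o[:400,400:]=cv2.resize(b[140:270,220:350],(400,400),interpolation=cv2.INTER_CUBIC)
cv2.imwrite("pics/w5.png",o[:,:,::-1])
E
```

```text
[ 0.53119844 -0.28537038  0.18535849] [ 1.18240071 -0.92870388  4.405859  ] [-0.11966378 -0.18166728 -0.01341874] 0.5020382166154487
```

View pics/w5.png

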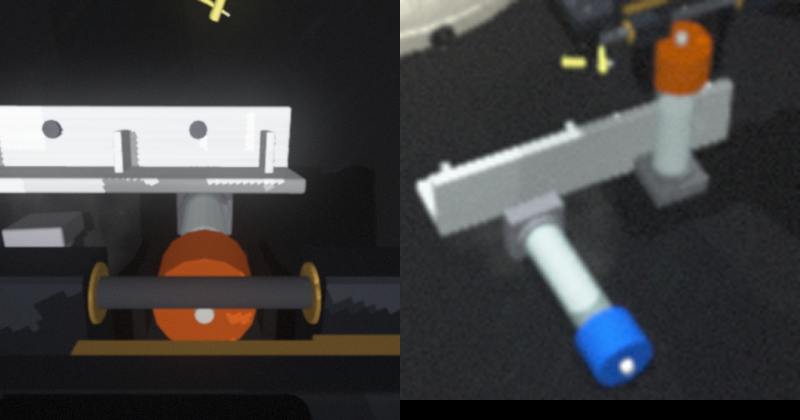

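The column looks upright with its foot at the stop (672,180); the cap is at (683,60) in the right half. I ease the downward press, release and retreat straight up.

>>> drive_tool(
  motion=[
    [[0,0,-0.1],[0,0,0],-1],
    [[0,0,0],[0,0,0],0.3],
    [[0,0,0],[0,0,0],0.7],
    [[0,0,0],[0,0,0],1],
    [[0,0,0],[0,0,0],1],
    [[0,0,0],[0,0,0],1],
    [[0,0,0],[0,0,0],1],
    [[0,0,-1],[0,0,0],1],
    [[0,0,-3],[0,0,0],1],
    [[0,0,-4],[0,0,0],1],
    [[0,0,-4],[0,0,0],1],
  ],
)

```text
time: 11.55
position: [0.5298, -0.2845, 0.3075]
tool_rot: [3.052, -0.746, 0.001]
ft_force: [0.5, -1.1, -0.8]
grip_width: 0.998
grip_force: 0.0
```

>>> drive_tool(
  motion=[
    [[-4,0,-2],[0,0,0],1],
    [[-4,0,0],[0,0,0],1],
    [[-4,0,0],[0,0,0],1],
    [[0,0,0],[0,0,0],1],
    [[0,0,0],[0,0,0],1],
  ],
)

```text
time: 12.18
position: [0.4239, -0.2295, 0.3264]
tool_rot: [3.051, -0.745, 0.003]
ft_force: [0.9, -0.2, -0.2]
grip_width: 0.997
grip_force: 0.0
```

```bash
python3 - <<'E'
from h import *
s=ctrl.get_state();a=ctrl.get_image("wrist");b=ctrl.get_image("scene")
print(s["position"],s["ft_force"],s["grip_width"])
np.savez("w6.npz",p=s["position"],r=s["tool_rot"])
o=np.zeros((420,800,3),np.uint8);o[:,:400]=a[:,80:480];o[:400,400:]=cv2.resize(b[140:270,220:350],(400,400),interpolation=cv2.INTER_CUBIC)
cv2.imwrite("pics/w6.png",o[:,:,::-1])
E
```

```text
[ 0.4238767  -0.22951841  0.32644492] [ 0.87734458 -0.22020171 -0.21458095] 0.9970735093394482
```

View pics/w6.png

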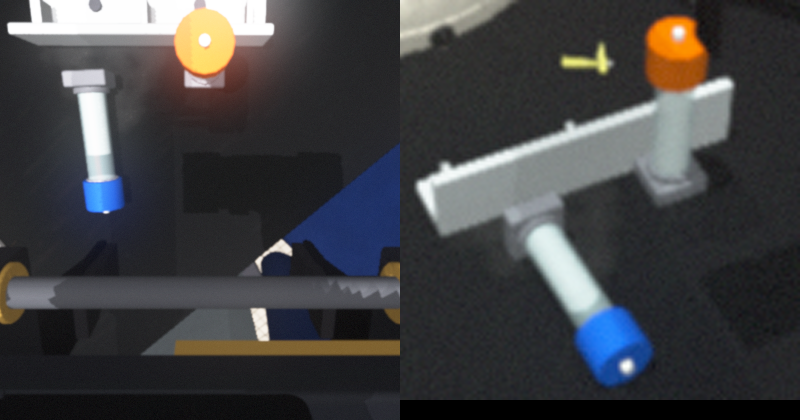

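The orange column stands free by the stop (cap top at 205,40 left half; foot near edge at row 87), and the blue one lies as before. A quick numeric check of the gap to the stop.

```bash
python3 - <<'E'
from h import *
d=np.load("w6.npz");s=dict(position=d["p"],tool_rot=d["r"]);C=cam("wrist",s);M=R.from_rotvec(d["r"]).as_matrix()
for n,uv,z in(("nozzle",[(285,40)],.156),("foot near bottom edge",[(266,87),(303,87)],0),("foot near top edge",[(265,82),(304,82)],.016),("stop top front edge",[(90,24),(353,24)],.06),("stop bottom",[(105,43),(340,45)],0)):
    w=p2w(C,uv,z);print(n,((w-d["p"])@M).round(4)[:,:2].tolist())
E
```

```text
nozzle [[0.1197, 0.0009]]
foot near bottom edge [[0.0988, -0.0205], [0.0989, 0.0217]]
foot near top edge [[0.103, -0.0207], [0.103, 0.0219]]
stop top front edge [[0.1507, -0.1814], [0.1509, 0.0646]]
stop bottom [[0.1448, -0.198], [0.143, 0.0621]]
```

```bash
python3 -c "
from bench import ctrl
print(ctrl.close_job())"
```

```text
the job is handed in; nothing more can be done
None
```

The orange-capped column is standing upright on its foot, within about 1–2 mm of the stop by my camera measurement; the gripper has let go and the blue-capped column wasn't touched. I handed the job in just after 12 s on the robot clock, and no verdict was returned.

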